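# Fit the fuse bay cover on a salvaged dashboard end

### The job

Close the open fuse bay on the dashboard end with the cover that belongs to it, the longer one with the narrow lip: hook its lip under the hood at the bay's lower edge with the top edge still raised, then swing the top edge down until the cover lies flat on the bay, and let go. Leave the other, shorter cover where it lies.

Things in the scene. Friction and masses are not known exactly. Their poses are not given: they have to be found in the camera images.
- cover: The cover that fits, loose, flat on the table: black 6 mm plate 106 (x) by 100 mm, plus lip 24 long, 60 wide, 6 thick at its -x end (130 in all). Grey grip rib on top along x: 50 long, 14 wide, up to 37 mm above the underside, centred on the origin; pinch its 14 mm. Origin: underside, 65 mm from both ends. x: lip to top edge, z up. 0.12 kg. Starts with x within 20 degrees of world x.
- cover_lip (a point): Middle of the lip tip's lower edge on the cover (x -65 mm, y 0, z 0 there); the cover's axes.
- fuse_bay: Fixed grey deck, 160 mm wide, rising 8 degrees away from the robot. Origin: deck surface, mid-width, at the stop under the hood, 55 mm above the table; x up the slope, z out of the deck. Fuse opening x 60 to 115, y -34 to 34 mm; deck solid below it. Catch block x 139 to 147, 12 high, so the cover cannot go in flat. Fitted, the cover's axes match, its origin at x 65 to 74 mm. No snap.
- hood_mouth (a point): On the deck below the hood's mouth (bay x 23, y 0, z 0 mm); the bay's axes. Hood underside: 19 mm above the deck here, 9 mm at the stop; its top 23 mm. Free width between its cheeks 90 mm. The lip slides in down the deck with the cover 10 to 25 degrees steeper than the deck. Beside the deck all is lower than 35 mm above it; a cowl behind bay x 175 mm is 125 mm above the table.
- spare_cover: Shorter cover that does not fit, to be left alone: loose black plate 90 (x) by 100 by 6 mm with the same grip rib, no lip, flat on the table beside the fitting one, on either side. Origin: centre of its underside.
There are look-alikes about, which are no part of the job. What is shaped like the cover but purple or yellow is not meant.

How it is judged:
By the outcome, as a careful person would: the job done as asked, in the order asked, and still so for the second after the job is handed in, with the robot touching nothing.
It also fails if it takes over 45 s, if anything falls off the work surface, if the arm or the gripper's body presses on something with over 40 N, if the wrist force passes 120 N, or if a joint passes its speed limit or range.

### The arm

A 6-joint arm with a two-finger parallel gripper is mounted at the origin on the work surface. World frame = base frame: x ahead of the robot, y to its left, z up, the work surface at z = 0. Lengths are in m, angles in degrees, forces in N, time in s.
With the tool pointing down it reaches from about 0.35 to 0.875 m from the base axis. Payload 4.2 kg.
Tool frame: the origin (TCP) lies at the very end of the fingers, on their centre line; the grasp point (between the pads) lies 19 mm behind it; z points along the fingers, x is the direction in which the jaws open and shut, and the axes are right-handed (so a half turn about z gives the same grasp; the last joint's range is limited). The gripper opens to 87 mm and grips with 3 to 60 N. Pads are 19 mm wide; open, the fingers measure 117 mm over their backs; the gripper's body (75 mm by 190 mm) begins 51 mm behind the grasp point.
Start: joints at [-60.642, 22.042, 0.453, 0, -68.411, -14.817], TCP at [0.157, -0.605, 0.223] pointing down, gripper open.
Joint ranges: [-179.83, 179.83], [-69.29, 118.12], [-61.27, 80.66], [-181.25, 117.63], [-171.15, -9.14], [-177.46, 177.46]. Speed limits (degrees/s): [159.86, 159.86, 180, 180, 180, 180].

### API

Orientations are given as a 3x3 rotation matrix whose columns are the frame's x, y, z axes.
In Python, from station import r gives the robot as it stands.
- The arm moves only by the tool move_arm, never from a script. Its argument "series" is a list that holds one entry, the list of rows, each a list of 7 numbers: the shift along the tool's x, y, z in cm, then the turn, a rotation vector about the tool's x, y, z in degrees, then the opening, from -1 (shut) to 1 (fully open). In form: [[[dx, dy, dz, wx, wy, wz, fingers], ...]]. A call has 1 to 12 rows; each row shifts and turns the commanded pose from where the row before left it, along the tool's axes as they then stand; what a row does not reach is not made up. A row lasts 1/8 s, in which the tool goes at most 62.5 mm and 10.7 degrees, less where a joint would pass 70% of its speed; a pose out of reach is approached as far as the arm can. A call is refused whole if a number of a shift passes 6.25 or a number of a turn 10.7, either way. A call with a gripper value outside its range is refused whole. The fingers move at their own pace and stop on an object; the grip force is fixed at half the most. Time passes only in rows, so rows that do not move let the fingers close. It gives the time, the measured TCP pose, the force and the opening at its end, in the units of the state.
- r.sense(): the state, without advancing time (a new reading comes with each control period).
- r.capture(name): name is "scene" or "side" or "wrist"; returns a dict with "color" (420x560x3 uint8, blue, green, red), "fx", "fy", "cx", "cy" (pixels), "rvec" (rotation vector, rad) and "tvec" (3), from world to camera coordinates, as OpenCV has them; the wrist camera has in their place "tool_from_camera" (4x4, takes a point from camera to tool coordinates, whose origin is the TCP and whose axes are the tool frame's). Camera axes: x right, y down, z forward; pixel columns grow to the right and rows downward; lengths in m; the calibration is good to about 2 mm. The wrist camera is an equidistant fisheye: a pixel r from the principal point sees the ray r / f radians off the axis. A picture is of the moment at which its call begins: read the wrist's pose just before it. There is no depth.
- r.finish_job(): hands the job in, once; it reports no verdict.
The state is a dict: "time_s": time; "joints": joint angles; "joint_velocities": joint speeds; "effort": joint torques, N m; "tcp_pos": TCP position; "ee_rot": TCP orientation; "wrist_force": force on the tool from outside, world axes, zero at the start; "moment": the same for the moment, N m; "gripper_width": opening from 0.0 (shut) to 1.0 (fully open).
Only numpy, scipy, OpenCV 4.12 (cv2) and the standard library are available. Lean on these libraries where they do the work, as an engineer would, in place of code of your own. Each camera call takes 0.05 s, during which the arm holds its last target.

## Working session

There is one attempt and no reset: what is moved stays moved. The work goes in short steps, Python scripts to look and compute and a tool call to move; the robot and the scene stay as the last step left them, time stands still between calls to the robot, and variables do not carry over. Pictures are saved under pics/ and viewed, and the job is handed in when it is done.

Besides the shell and the picture viewer there is one more tool, called by a JSON object that holds its "method" and its "body", one argument or row to a line. move_arm: Moves the arm, as the interface text tells. Its arguments: {"type":"object","properties":{"series":{"type":"array","items":{"type":"array","items":{"type":"array","items":{"type":"number"}}}}},"required":["series"]}

```bash
mkdir -p pics; ls; python3 - <<'E'
from station import r
import cv2
s=r.sense(); print(s)
for n in("scene","side","wrist"):
    c=r.capture(n); cv2.imwrite(f"pics/{n}0.png",c["color"]); print(n,{k:v for k,v in c.items() if k!="color"})
E
```

```text
pics
{'time_s': 0.0, 'joints': array([-6.06420379e+01,  2.20923714e+01,  3.79614375e-01, -2.92373391e-02,
       -6.84120717e+01, -1.48181997e+01]), 'joint_velocities': array([ 0.02483876, -0.03216507,  0.04050164,  0.0013833 , -0.07291643,
        0.00477183]), 'effort': array([-4.37283888e-04, -3.90665066e+01,  1.87400472e+01,  4.21997800e+00,
        1.08925844e-02, -2.03094510e-04]), 'tcp_pos': array([ 0.15679   , -0.60438533,  0.22144088]), 'ee_rot': array([[-2.50868853e-01,  9.68020862e-01, -6.54547157e-04],
       [ 9.68018521e-01,  2.50869687e-01,  2.13146064e-03],
       [ 2.22750440e-03, -9.88966854e-05, -9.99997514e-01]]), 'wrist_force': array([ 1.10957966, -0.05327455, -0.85002667]), 'moment': array([ 0.09254483, -0.03220131, -0.01564669]), 'gripper_width': 0.9979619954133567}
scene {'fx': 495.64937594014526, 'fy': 495.64937594014526, 'cx': 278.9008841931043, 'cy': 216.37801953617497, 'rvec': array([ 1.26834489,  2.04162937, -1.05837884]), 'tvec': array([ 0.35082063, -0.13386009,  1.38537819])}
side {'fx': 442.16027909053463, 'fy': 442.16027909053463, 'cx': 279.5965788730743, 'cy': 212.76760720405466, 'rvec': array([ 0.75527402, -2.35776055,  1.36753399]), 'tvec': array([0.33320024, 0.264375  , 0.78138798])}
wrist {'fx': 325.19226210127806, 'fy': 325.19226210127806, 'cx': 280.624935772942, 'cy': 209.0210859356082, 'tool_from_camera': array([[ 9.99999659e-01,  4.95046740e-04, -6.60262298e-04,
         5.18221863e-04],
       [-2.76274316e-04,  9.54748689e-01,  2.97413627e-01,
        -8.14535309e-02],
       [ 7.77618210e-04, -2.97413343e-01,  9.54748500e-01,
        -1.61651532e-01],
       [ 0.00000000e+00,  0.00000000e+00,  0.00000000e+00,
         1.00000000e+00]])}
```

View pics/scene0.png

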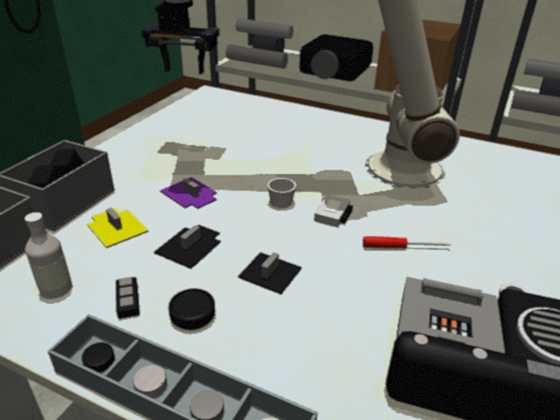

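View pics/side0.png

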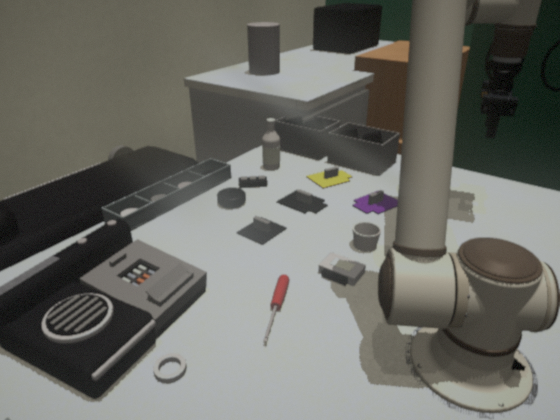

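View pics/wrist0.png

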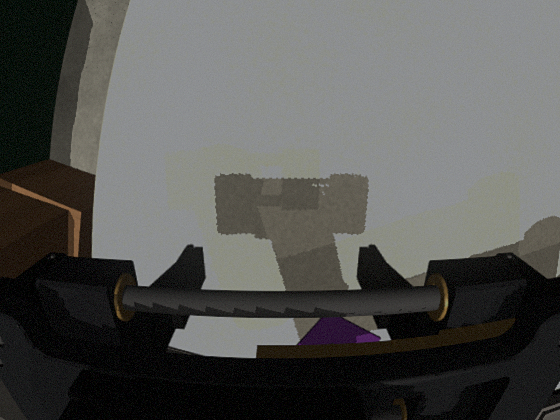

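```bash
cat > h.py <<'E'
import numpy as np, cv2
from scipy.spatial.transform import Rotation as R
def K(c): return np.array([[c["fx"],0,c["cx"]],[0,c["fy"],c["cy"]],[0,0,1.]])
def proj(c,P): return cv2.projectPoints(np.asarray(P,float).reshape(-1,1,3),c["rvec"],c["tvec"],K(c),None)[0][:,0]
def ray(c,uv):
    Rm=cv2.Rodrigues(c["rvec"])[0]; d=Rm.T@np.linalg.inv(K(c))@[uv[0],uv[1],1]; o=-Rm.T@c["tvec"]; return o,d
def onz(c,uv,z):
    o,d=ray(c,uv); return o+d*(z-o[2])/d[2]
def wproj(c,s,P):
    T=np.eye(4);T[:3,:3]=s["ee_rot"];T[:3,3]=s["tcp_pos"];M=np.linalg.inv(T@c["tool_from_camera"])
    P=np.asarray(P,float).reshape(-1,3)@M[:3,:3].T+M[:3,3]
    n=np.hypot(P[:,0],P[:,1]);th=np.arctan2(n,P[:,2]);return np.c_[c["cx"]+c["fx"]*th*P[:,0]/n,c["cy"]+c["fy"]*th*P[:,1]/n]
def wonz(c,s,uv,z):
    x=(uv[0]-c["cx"])/c["fx"];y=(uv[1]-c["cy"])/c["fy"];th=np.hypot(x,y)
    d=np.array([x/th*np.sin(th),y/th*np.sin(th),np.cos(th)])
    T=np.eye(4);T[:3,:3]=s["ee_rot"];T[:3,3]=s["tcp_pos"];T=T@c["tool_from_camera"]
    d=T[:3,:3]@d;o=T[:3,3];return o+d*(z-o[2])/d[2]
E
python3 - <<'E'
from h import *; from station import r
c=r.capture("scene"); d=r.capture("side")
for uv in[(188,245),(270,272)]: print("scene",onz(c,uv,0.006))
for uv in[(302,202),(261,230)]: print("side",onz(d,uv,0.006))
print("bay", onz(c,(450,325),.07), onz(d,(138,272),.07))
a=cv2.resize(c["color"][215:300,145:315],None,fx=4.5,fy=4.5,interpolation=2)
b=cv2.resize(d["color"][180:250,230:335],None,fx=6,fy=6,interpolation=2)
cv2.imwrite("pics/cropA.png",a);cv2.imwrite("pics/cropB.png",b)
cv2.imwrite("pics/cropC.png",cv2.resize(c["color"][265:385,385:560],None,fx=4.5,fy=4.5,interpolation=2))
cv2.imwrite("pics/cropD.png",cv2.resize(d["color"][220:330,60:220],None,fx=5,fy=5,interpolation=2))
E
```

```text
scene [ 0.57053542 -0.33292755  0.006     ]
scene [ 0.56930066 -0.13536125  0.006     ]
side [ 0.56119413 -0.32233563  0.006     ]
side [ 0.5642484  -0.13099171  0.006     ]
bay [0.61969916 0.21694747 0.07      ] [0.60522455 0.22134369 0.07      ]
```

View pics/cropA.png

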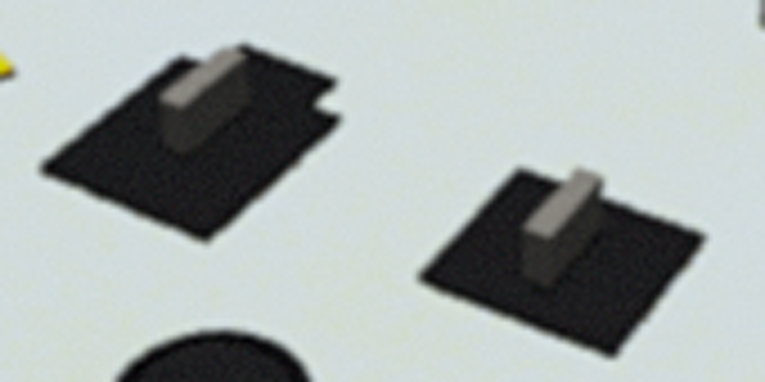

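View pics/cropB.png

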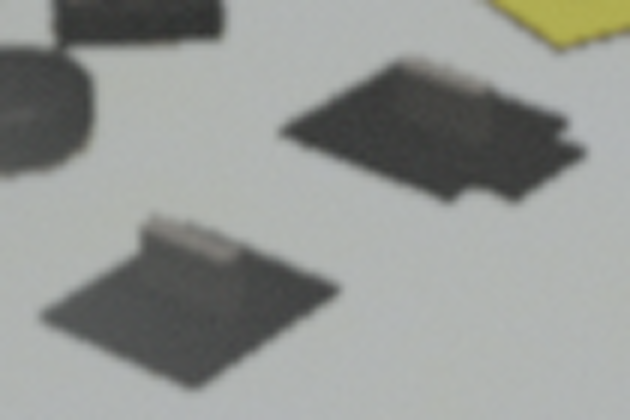

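View pics/cropC.png

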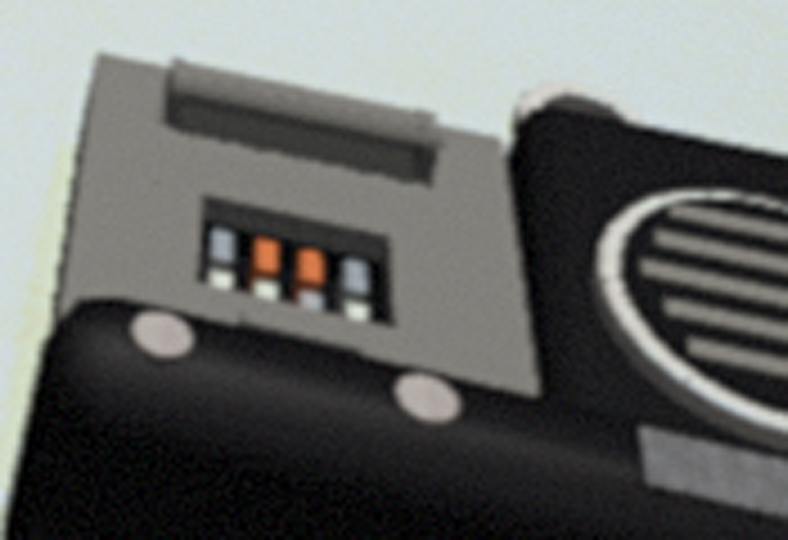

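View pics/cropD.png

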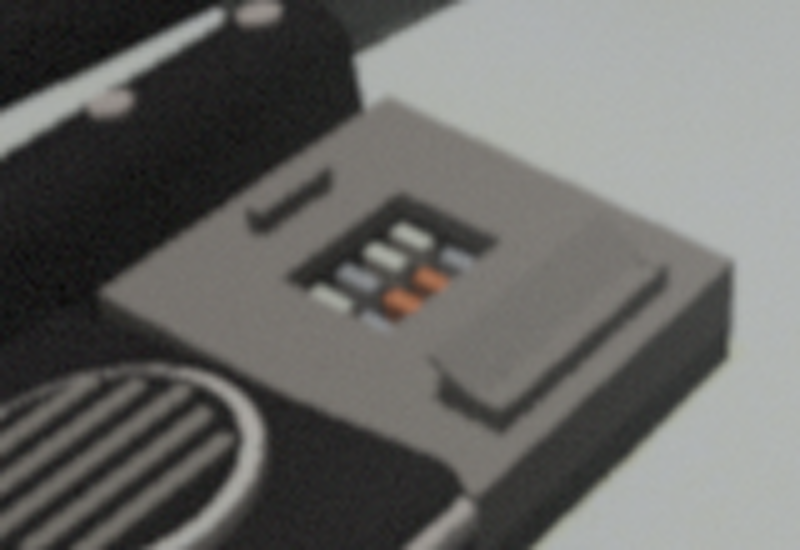

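```bash
cat >> h.py <<'E'
from scipy.optimize import least_squares
def pose(p,base): # x,y,z,yaw ; pitch base
    return R.from_euler('ZY',[p[3],base]).as_matrix(),np.array(p[:3])
E
python3 - <<'E'
from h import *; from station import r
c=r.capture("scene"); d=r.capture("side")
f=lambda uv,s,o:((np.array(uv)+.5)/s-.5+o)
def fit(A,ua,B,ub,base,z,p0):
    A=np.array(A)/1e3;B=np.array(B)/1e3
    def res(p):
        M,t=pose([p[0],p[1],z,p[2]],base)
        return np.r_[(proj(c,A@M.T+t)-ua).ravel(),(proj(d,B@M.T+t)-ub).ravel()]
    s=least_squares(res,p0,loss='soft_l1');print(s.x[:2],np.degrees(s.x[2]));print(np.round(res(s.x).reshape(-1,2),1).tolist());return s.x
fit([(65,-50,6),(65,50,6),(-41,50,6),(-41,-50,6),(-65,30,6),(-65,-30,6)],f([(40,168),(205,238),(342,120),(183,57),(337,82),(243,45)],4.5,[145,215]),
[(65,50,6),(-41,50,6),(-65,30,6),(-65,-30,6),(-41,-50,6)],f([(280,131),(453,200),(515,202),(585,152),(568,122)],6,[230,180]),0,0,[.57,-.33,0])
fit([(60,-34,0),(60,34,0),(115,-34,0),(115,34,0)],f([(205,197),(388,237),(198,282),(392,326)],4.5,[385,265]),
[(115,-34,0),(115,34,0),(60,-34,0),(60,34,0)],f([(400,192),(285,275),(498,240),(385,335)],5,[60,220]),-np.radians(8),.055,[.53,.22,0])
E
```

```text
[ 0.5620719  -0.33021579] -4.424154298509198
[[-0.2, -0.3], [0.5, 0.2], [0.5, -0.5], [-0.1, -0.5], [0.6, -0.4], [0.1, -0.4], [-0.9, -1.0], [-1.1, -1.2], [-0.3, -1.5], [0.3, -1.1], [0.3, -1.0]]
[0.52440605 0.20464797] 7.872823895868112
[[-0.3, -0.5], [0.6, 0.1], [-0.1, 0.1], [0.8, 0.8], [0.4, -0.6], [-0.6, 0.3], [1.1, -0.2], [0.4, -0.7]]
```

```bash
cat >> h.py <<'E'
from scipy.spatial.transform import Slerp
def plan(s,Rt,pt,n,nr=None,grip=1):
    """n rows linear pos, slerp rot; prints rows in tool axes"""
    R0=R.from_matrix(s["ee_rot"]);p0=s["tcp_pos"];dr=(R0.inv()*R.from_matrix(Rt)).as_rotvec()
    Rc=R0
    for i in range(n):
        d=Rc.inv().apply((np.asarray(pt)-p0)/n)*100
        w=np.degrees(dr)/n
        print("[%s,%g]"%(",".join("%.2f"%v for v in np.r_[d,w]),grip))
        Rc=Rc*R.from_rotvec(dr/n)
def toolrot(yaw,a): # yaw rad, a pitch up (rad): cover frame -> tool (x=cover y,y=cover x,z=-cover z)
    C=R.from_euler('ZY',[yaw,-a]).as_matrix(); return np.c_[C[:,1],C[:,0],-C[:,2]],C
E
python3 - <<'E'
from h import *; from station import r
s=r.sense();T,C=toolrot(np.radians(-4.4),0)
plan(s,T,[.522,-.328,.20],9)
E
```

```text
[1.96,4.70,0.25,-0.00,-0.00,2.10,1]
[2.13,4.62,0.25,-0.00,-0.00,2.10,1]
[2.30,4.54,0.25,-0.00,-0.00,2.10,1]
[2.46,4.45,0.25,-0.00,-0.00,2.10,1]
[2.63,4.36,0.25,-0.00,-0.00,2.10,1]
[2.78,4.26,0.25,-0.00,-0.00,2.10,1]
[2.94,4.16,0.25,-0.00,-0.00,2.10,1]
[3.09,4.05,0.25,-0.00,-0.00,2.10,1]
[3.24,3.93,0.25,-0.00,-0.00,2.10,1]
```

{"method": "move_arm", "body": {
  "series": [
    [[1.96,4.7,0.25,0,0,2.1,1],[2.13,4.62,0.25,0,0,2.1,1],[2.3,4.54,0.25,0,0,2.1,1],[2.46,4.45,0.25,0,0,2.1,1],[2.63,4.36,0.25,0,0,2.1,1],[2.78,4.26,0.25,0,0,2.1,1],[2.94,4.16,0.25,0,0,2.1,1],[3.09,4.05,0.25,0,0,2.1,1],[3.24,3.93,0.25,0,0,2.1,1],[0,0,0,0,0,0,1],[0,0,0,0,0,0,1]]
  ]
}}

```text
time_s: 1.72
tcp_pos: [0.5216, -0.3279, 0.1999]
ee_rot: [[0.075, 0.997, -0.001], [0.997, -0.075, 0.0], [0.0, -0.001, -1.0]]
wrist_force: [-0.3, 0.2, 0.2]
gripper_width: 0.996
```

```bash
python3 - <<'E'
from h import *; from station import r
s=r.sense();c=r.capture("wrist");print(s["tcp_pos"],s["time_s"])
im=c["color"].copy();M,t=pose([.5621,-.3302,0,np.radians(-4.4)],0)
P=np.array([(65,-50,6),(65,50,6),(-41,50,6),(-41,30,6),(-65,30,6),(-65,-30,6),(-41,-30,6),(-41,-50,6),(25,-7,37),(25,7,37),(-25,7,37),(-25,-7,37)])/1e3
cv2.imwrite("pics/w1raw.png",cv2.resize(im,None,fx=1.4,fy=1.4))
for u in wproj(c,s,P@M.T+t): print(np.round(u*1.4,1))
E
```

```text
[ 0.52161617 -0.32789599  0.1998668 ] 1.725
[336.4 375.3]
[449.7 375.5]
[455.4 257.7]
[430.7 257.6]
[431.3 228. ]
[355.4 227.9]
[355.9 257.4]
[331.2 257.5]
[384.2 349. ]
[402.1 349.1]
[402.7 287.7]
[383.9 287.6]
```

View pics/w1raw.png

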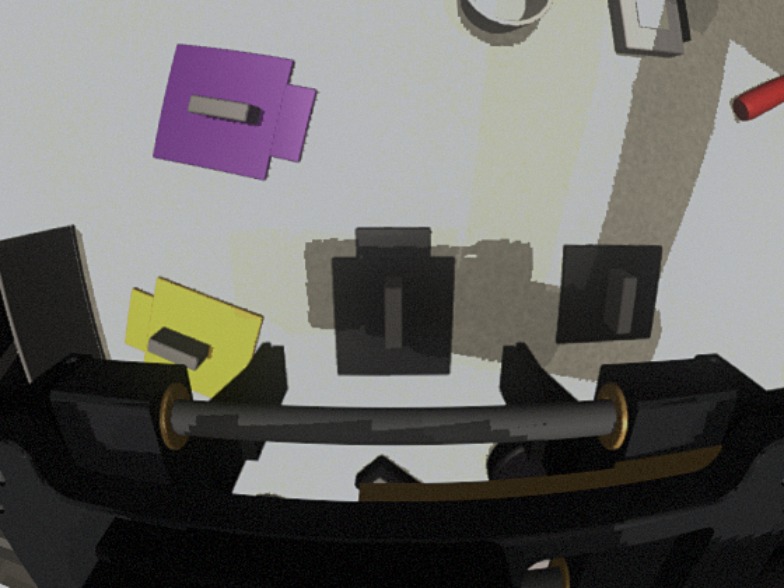

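The wrist view shows the lipped black cover at (393,300), matching the predicted corners within about 1 px. The shorter one without a lip is at (612,293). The purple and yellow ones are look-alikes. I'm grasping the lipped one.

```bash
python3 - <<'E'
from h import *; from station import r
s=r.sense();T,C=toolrot(np.radians(-4.4),0)
plan(s,T,[.5621,-.3302,.0115],6)
E
```

```text
[0.02,0.68,3.14,-0.00,-0.00,0.00,1]
[0.02,0.68,3.14,-0.00,-0.00,0.00,1]
[0.02,0.68,3.14,-0.00,-0.00,0.00,1]
[0.02,0.68,3.14,-0.00,-0.00,0.00,1]
[0.02,0.68,3.14,-0.00,-0.00,0.00,1]
[0.02,0.68,3.14,-0.00,-0.00,0.00,1]
```

{"method": "move_arm", "body": {
  "series": [
    [[0.02,1.4,4.0,0,0,0,0.6],[0.02,1.4,4.0,0,0,0,0.6],[0.02,1.28,4.0,0,0,0,0.6],[0.02,0,4.0,0,0,0,0.6],[0.02,0,2.0,0,0,0,0.6],[0.02,0,0.84,0,0,0,0.6],[0,0,0,0,0,0,0.6],[0,0,0,0,0,0,-1],[0,0,0,0,0,0,-1],[0,0,0,0,0,0,-1],[0,0,0,0,0,0,-1],[0,0,0,0,0,0,-1]]
  ]
}}

```text
time_s: 3.28
tcp_pos: [0.5627, -0.3298, 0.0117]
ee_rot: [[0.076, 0.997, 0.0], [0.997, -0.076, -0.0], [0.0, 0.0, -1.0]]
wrist_force: [-0.4, 0.4, 0.8]
gripper_width: 0.315
```

{"method": "move_arm", "body": {
  "series": [
    [[0,0,0,0,0,0,-1],[0,0,0,0,0,0,-1],[0,0,0,0,0,0,-1],[0,0,0,0,0,0,-1],[0,0,-2,0,0,0,-1],[0,0,-5,0,0,0,-1],[0,0,-5,0,0,0,-1],[0,0,-5,0,0,0,-1],[0,0,-5,0,0,0,-1],[0,0,0,0,0,0,-1]]
  ]
}}

```text
time_s: 4.53
tcp_pos: [0.5647, -0.3308, 0.2371]
ee_rot: [[0.076, 0.997, 0.01], [0.997, -0.076, -0.004], [-0.003, 0.01, -1.0]]
wrist_force: [1.6, -0.5, -1.7]
gripper_width: 0.155
```

```bash
python3 - <<'E'
from h import *; from station import r
s=r.sense();c=r.capture("wrist");print(s)
cv2.imwrite("pics/w2.png",cv2.resize(c["color"],None,fx=1.4,fy=1.4))
c=r.capture("side");cv2.imwrite("pics/s2.png",c["color"])
E
```

```text
{'time_s': 4.525, 'joints': array([-1.62009129e+01,  2.41314902e+01,  5.79091634e+00,  7.05022555e-02,
       -7.10666842e+01, -7.81558981e+01]), 'joint_velocities': array([ 0.05153342,  2.86740378, -5.6405633 , -2.62661567,  1.20478694,
       -0.09607391]), 'effort': array([-4.40016319e-02, -4.24047697e+01,  2.00278330e+01,  4.65611458e+00,
       -2.07934901e-01,  2.45937481e-04]), 'tcp_pos': array([ 0.56467197, -0.33084165,  0.23714885]), 'ee_rot': array([[ 0.07559103,  0.9970926 ,  0.00960978],
       [ 0.99713356, -0.07555554, -0.00400412],
       [-0.0032664 ,  0.00988491, -0.99994581]]), 'wrist_force': array([ 1.641439  , -0.54794443, -1.74425221]), 'moment': array([0.03841402, 0.02023292, 0.00804862]), 'gripper_width': 0.1550984288727173}
```

View pics/w2.png

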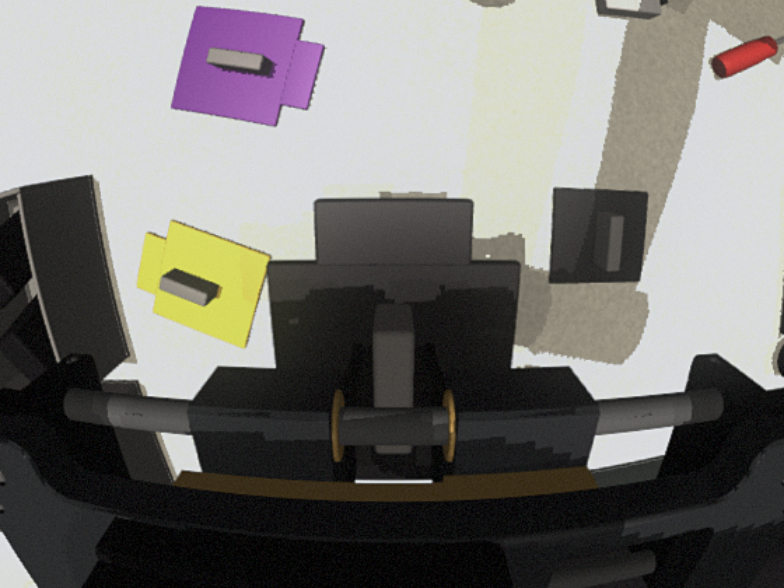

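```bash
cat >> h.py <<'E'
BAY=[.5244,.2046,.055,np.radians(7.9)]
COV=np.array([-.0004,-.0006,.0117]) # cover origin in tool (x=cover y)
def target(tipx,tipy,tipz,t,bay=BAY,dyaw=0,cov=COV):
    "tip (mm) in bay frame, tilt t deg over deck -> tool R, p"
    B=R.from_euler('ZY',[bay[3],-np.radians(8)]).as_matrix()
    tip=np.array(bay[:3])+B@np.array([tipx,tipy,tipz])/1e3
    T,C=toolrot(bay[3],np.radians(8+t))
    org=tip+C@[.065,0,0]
    return T,org-T@cov
def where(s,bay=BAY,cov=COV):
    T=s["ee_rot"];C=np.c_[T[:,1],T[:,0],-T[:,2]];o=s["tcp_pos"]+T@cov
    B=R.from_euler('ZY',[bay[3],-np.radians(8)]).as_matrix()
    tip=B.T@(o-C@[.065,0,0]-bay[:3])*1e3; e=R.from_matrix(B.T@C).as_euler('ZYX',degrees=True)
    return np.round(tip,1),np.round(e*[1,-1,1],2)
COVP=np.array([(65,-50,6),(65,50,6),(-41,50,6),(-41,30,6),(-65,30,6),(-65,-30,6),(-41,-30,6),(-41,-50,6),(25,-7,37),(25,7,37),(-25,7,37),(-25,-7,37)])/1e3
def covworld(s,cov=COV):
    T=s["ee_rot"];C=np.c_[T[:,1],T[:,0],-T[:,2]];return COVP@C.T+s["tcp_pos"]+T@cov
E
python3 - <<'E'
from h import *; from station import r
s=r.sense();c=r.capture("wrist")
print(np.round(wproj(c,s,covworld(s))*1.4))
T,p=target(45,0,45,18);print(p)
plan(s,T,p,10,grip=-1)
E
```

```text
[[287. 478.]
 [495. 479.]
 [519. 263.]
 [469. 262.]
 [471. 200.]
 [309. 200.]
 [312. 262.]
 [262. 263.]
 [371. 456.]
 [409. 456.]
 [411. 333.]
 [368. 333.]]
[0.61560187 0.21765914 0.14509789]
[5.49,0.11,0.87,-2.59,0.27,-1.21,-1]
[5.49,0.19,0.90,-2.59,0.27,-1.21,-1]
[5.48,0.26,0.94,-2.59,0.27,-1.21,-1]
[5.47,0.34,0.98,-2.59,0.27,-1.21,-1]
[5.45,0.41,1.02,-2.59,0.27,-1.21,-1]
[5.44,0.47,1.07,-2.59,0.27,-1.21,-1]
[5.42,0.54,1.11,-2.59,0.27,-1.21,-1]
[5.41,0.60,1.17,-2.59,0.27,-1.21,-1]
[5.39,0.66,1.22,-2.59,0.27,-1.21,-1]
[5.37,0.72,1.28,-2.59,0.27,-1.21,-1]
```

{"method": "move_arm", "body": {
  "series": [
    [[5.49,0.11,0.87,-2.59,0.27,-1.21,-1],[5.49,0.19,0.9,-2.59,0.27,-1.21,-1],[5.48,0.26,0.94,-2.59,0.27,-1.21,-1],[5.47,0.34,0.98,-2.59,0.27,-1.21,-1],[5.45,0.41,1.02,-2.59,0.27,-1.21,-1],[5.44,0.47,1.07,-2.59,0.27,-1.21,-1],[5.42,0.54,1.11,-2.59,0.27,-1.21,-1],[5.41,0.6,1.17,-2.59,0.27,-1.21,-1],[5.39,0.66,1.22,-2.59,0.27,-1.21,-1],[5.37,0.72,1.28,-2.59,0.27,-1.21,-1],[0,0,0,0,0,0,-1],[0,0,0,0,0,0,-1]]
  ]
}}

```text
time_s: 6.18
tcp_pos: [0.6155, 0.2077, 0.1445]
ee_rot: [[-0.132, 0.894, 0.428], [0.991, 0.122, 0.053], [-0.005, 0.431, -0.902]]
wrist_force: [-0.4, -0.5, -0.6]
gripper_width: 0.156
```

```bash
python3 - <<'E'
from h import *; from station import r
s=r.sense();c=r.capture("wrist");print(where(s),s["tcp_pos"],s["wrist_force"],s["gripper_width"])
B,t=pose(BAY,-np.radians(8))
P=np.array([(23,-45,23),(23,45,23),(23,-45,0),(23,45,0),(60,-34,0),(60,34,0),(0,-80,0),(0,80,0)])/1e3
print(np.round(wproj(c,s,P@B.T+t)*1.4)); print(np.round(wproj(c,s,covworld(s))*1.4))
cv2.imwrite("pics/w3.png",cv2.resize(c["color"],None,fx=1.4,fy=1.4))
c=r.capture("scene");u=proj(c,covworld(s));print(np.round((u-[370,220])*4.2))
cv2.imwrite("pics/c3.png",cv2.resize(c["color"][220:360,370:560],None,fx=4.2,fy=4.2,interpolation=2))
c=r.capture("side");u=proj(c,covworld(s));print(np.round((u-[50,180])*4.2))
cv2.imwrite("pics/s3.png",cv2.resize(c["color"][180:320,50:240],None,fx=4.2,fy=4.2,interpolation=2))
E
```

```text
(array([43.2, -9.7, 45.1]), array([-0.14, 17.55, -0.34])) [0.61549485 0.20773966 0.14447992] [-0.39845475 -0.54365034 -0.61794516] 0.1557356028083805
[[305. 134.]
 [523. 136.]
 [314. 121.]
 [510. 123.]
 [342. 194.]
 [481. 194.]
 [237.  78.]
 [586.  82.]]
[[287. 479.]
 [495. 479.]
 [520. 263.]
 [469. 263.]
 [472. 200.]
 [309. 200.]
 [312. 263.]
 [262. 263.]
 [371. 456.]
 [409. 457.]
 [412. 333.]
 [368. 333.]]
[[215. 315.]
 [518. 385.]
 [479. 300.]
 [425. 288.]
 [419. 272.]
 [264. 238.]
 [265. 252.]
 [214. 241.]
 [354. 231.]
 [395. 239.]
 [384. 207.]
 [345. 199.]]
[[328. 120.]
 [168. 215.]
 [340. 354.]
 [372. 331.]
 [412. 362.]
 [499. 295.]
 [461. 266.]
 [488. 245.]
 [334. 164.]
 [312. 178.]
 [394. 242.]
 [415. 227.]]
```

View pics/w3.png

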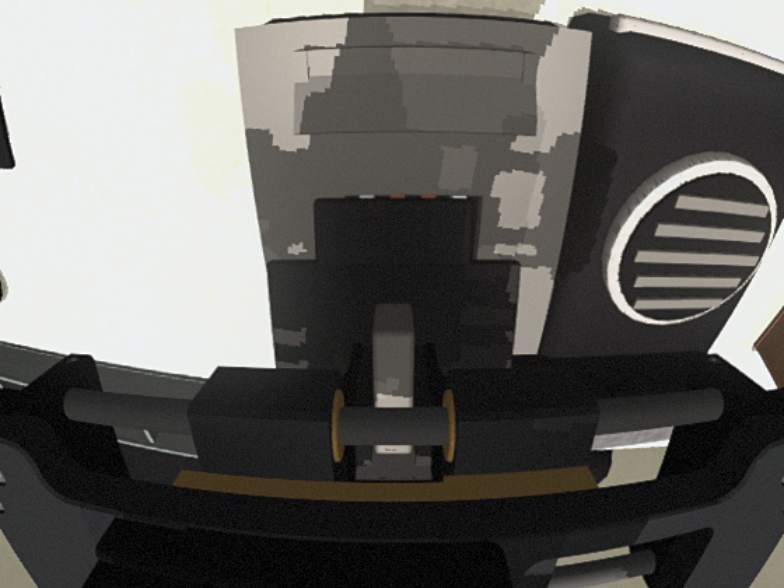

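View pics/c3.png

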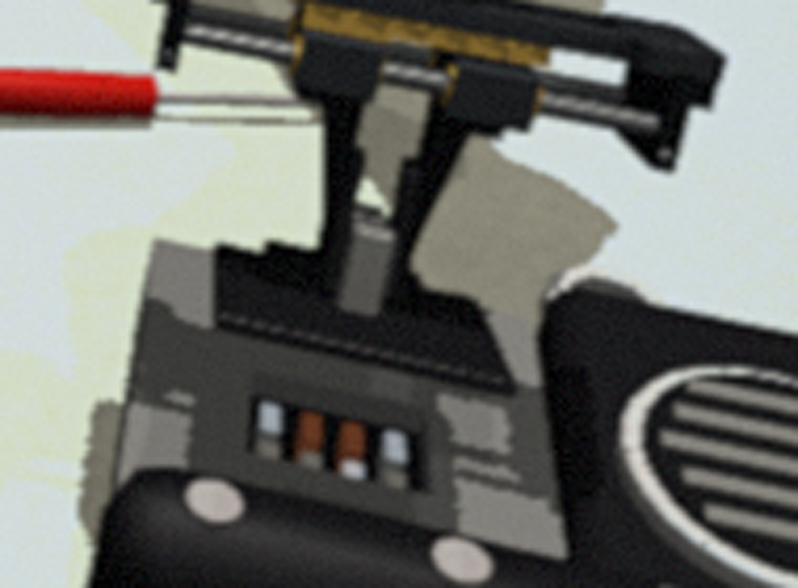

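View pics/s3.png

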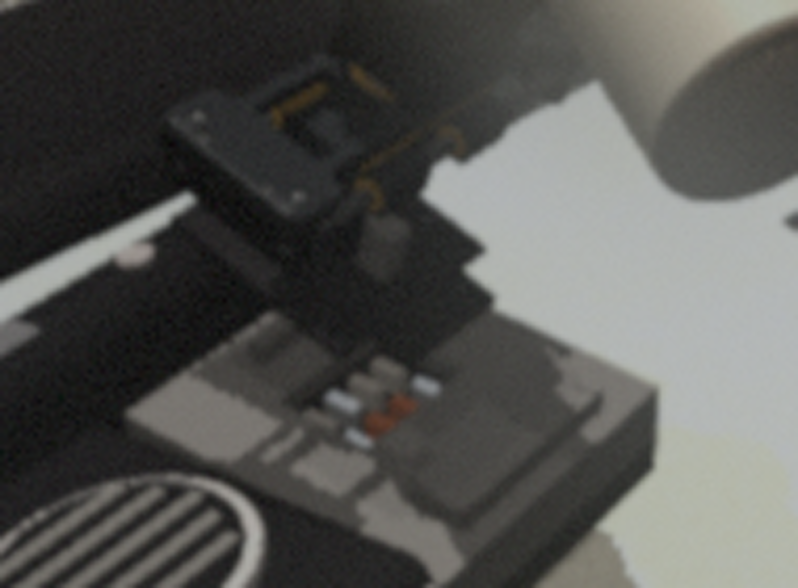

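```bash
sed -i 's/^COV=.*/COV=np.array([.0008,-.0006,.0117])/' h.py; python3 - <<'E'
from h import *; from station import r
s=r.sense();print(where(s))
T,p=target(34,0,6,18)
plan(s,T,p,6,grip=-1)
E
```

```text
(array([44.8, -8.5, 46.6]), array([-0.23, 17.75, -0.25]))
[0.15,-0.38,0.58,-0.04,0.05,-0.04,-1]
[0.15,-0.38,0.58,-0.04,0.05,-0.04,-1]
[0.15,-0.38,0.58,-0.04,0.05,-0.04,-1]
[0.15,-0.38,0.58,-0.04,0.05,-0.04,-1]
[0.14,-0.38,0.58,-0.04,0.05,-0.04,-1]
[0.14,-0.38,0.58,-0.04,0.05,-0.04,-1]
```

{"method": "move_arm", "body": {
  "series": [
    [[0.15,-0.38,0.58,-0.04,0.05,-0.04,-1],[0.15,-0.38,0.58,-0.04,0.05,-0.04,-1],[0.15,-0.38,0.58,-0.04,0.05,-0.04,-1],[0.15,-0.38,0.58,-0.04,0.05,-0.04,-1],[0.14,-0.38,0.58,-0.04,0.05,-0.04,-1],[0.14,-0.38,0.58,-0.04,0.05,-0.04,-1],[0,0,0,0,0,0,-1],[0,0,0,0,0,0,-1]]
  ]
}}

```text
time_s: 7.32
tcp_pos: [0.612, 0.217, 0.1104]
ee_rot: [[-0.14, 0.894, 0.427], [0.99, 0.126, 0.06], [-0.0, 0.431, -0.902]]
wrist_force: [0.4, 0.2, -0.9]
gripper_width: 0.159
```

```bash
python3 - <<'E'
from h import *; from station import r
s=r.sense();print(where(s),s["wrist_force"],s["moment"],s["time_s"])
c=r.capture("side")
u=proj(c,covworld(s));print(np.round((u-[80,210])*6))
cv2.imwrite("pics/s4.png",cv2.resize(c["color"][210:310,80:210],None,fx=6,fy=6,interpolation=2))
c=r.capture("wrist");cv2.imwrite("pics/w4.png",cv2.resize(c["color"],None,fx=1.4,fy=1.4))
s=r.sense();T,p=target(5,0,2,18)
plan(s,T,p,6,grip=-1)
E
```

```text
(array([36.3,  0.9, 11.7]), array([1.300e-01, 1.752e+01, 1.000e-02])) [ 0.35264201  0.22658301 -0.94367641] [-0.10957649  1.0745839  -0.00591797] 7.325
[[286.  92.]
 [ 61. 235.]
 [306. 432.]
 [351. 397.]
 [407. 442.]
 [529. 342.]
 [476. 300.]
 [514. 270.]
 [297. 160.]
 [266. 180.]
 [381. 271.]
 [411. 249.]]
[-0.02,-0.55,-0.01,-0.08,-0.01,0.02,-1]
[-0.02,-0.55,-0.01,-0.08,-0.01,0.02,-1]
[-0.02,-0.55,-0.01,-0.08,-0.01,0.02,-1]
[-0.02,-0.55,-0.02,-0.08,-0.01,0.02,-1]
[-0.02,-0.55,-0.02,-0.08,-0.01,0.02,-1]
[-0.02,-0.55,-0.02,-0.08,-0.01,0.02,-1]
```

View pics/s4.png

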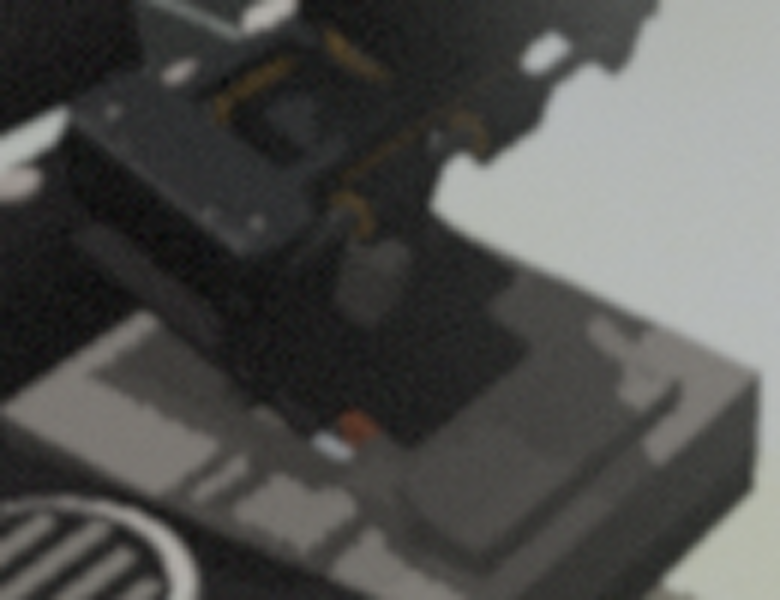

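View pics/w4.png

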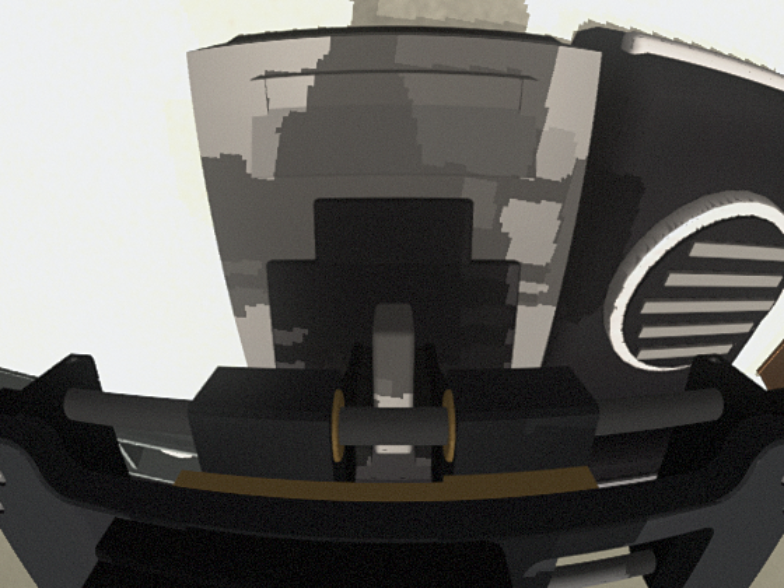

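```bash
python3 - <<'E'
from h import *; from station import r
s=r.sense();print(where(s),s["wrist_force"],s["moment"],s["time_s"])
T,p=target(30,0,3.5,18)
plan(s,T,p,2,grip=-1)
s2=dict(s);s2["ee_rot"]=T;s2["tcp_pos"]=p
T,p=target(14,0,2.5,18)
plan(s2,T,p,3,grip=-1)
E
```

```text
(array([36.2,  1. , 11.6]), array([1.600e-01, 1.751e+01, 1.000e-02])) [-0.4018597   0.55926116 -0.6782658 ] [-0.13590497  1.02589125 -0.0282106 ] 7.425
[-0.06,-0.42,0.27,-0.25,-0.03,0.07,-1]
[-0.06,-0.42,0.26,-0.25,-0.03,0.07,-1]
[-0.00,-0.52,-0.13,0.00,0.00,0.00,-1]
[-0.00,-0.52,-0.13,0.00,0.00,0.00,-1]
[-0.00,-0.52,-0.13,0.00,0.00,0.00,-1]
```

{"method": "move_arm", "body": {
  "series": [
    [[-0.06,-0.42,0.27,-0.25,-0.03,0.07,-1],[-0.06,-0.42,0.27,-0.25,-0.03,0.07,-1],[0,0,0,0,0,0,-1],[0,0,0,0,0,0,-1]]
  ]
}}

```text
time_s: 7.92
tcp_pos: [0.6091, 0.2151, 0.1082]
ee_rot: [[-0.139, 0.896, 0.422], [0.99, 0.126, 0.059], [-0.001, 0.426, -0.905]]
wrist_force: [0.0, -0.5, -1.4]
gripper_width: 0.16
```

```bash
python3 - <<'E'
from h import *; from station import r
s=r.sense();print(where(s),s["wrist_force"],s["moment"],s["time_s"],s["joint_velocities"])
E
```

```text
(array([32.7, -0.5, 10.2]), array([ 0.08, 17.23, -0.02])) [ 0.01644231 -0.54426336 -1.38444204] [-0.16011947  1.04862298 -0.01694217] 7.925 [-0.01740378 -0.08801134  0.07214347 -0.02089576 -0.0547039   0.0053834 ]
```

```bash
python3 - <<'E'
from h import *; from station import r
s=r.sense();print(s["joints"],s["effort"])
T,p=target(30,0,3.5,18)
plan(s,T,p,1,grip=-1)
c=r.capture("scene")
u=proj(c,covworld(s));print(np.round((u-[380,240])*5))
cv2.imwrite("pics/c5.png",cv2.resize(c["color"][240:360,380:530],None,fx=5,fy=5,interpolation=2))
c=r.capture("wrist");cv2.imwrite("pics/w5.png",cv2.resize(c["color"][80:300,150:410],None,fx=3,fy=2.7,interpolation=2))
E
```

```text
[  28.75910633   19.67094831  -43.13364539   68.72674683   -9.37410683
 -177.40475469] [ 3.38892765e-03 -3.25909173e+01  1.41474491e+01  9.41150039e-01
  8.37247266e-03  1.57488434e-02]
[0.05,-0.48,0.47,-0.77,-0.00,0.08,-1]
[[217. 362.]
 [568. 443.]
 [522. 331.]
 [459. 318.]
 [451. 297.]
 [272. 257.]
 [274. 277.]
 [214. 264.]
 [378. 260.]
 [425. 270.]
 [411. 227.]
 [367. 217.]]
```

View pics/c5.png

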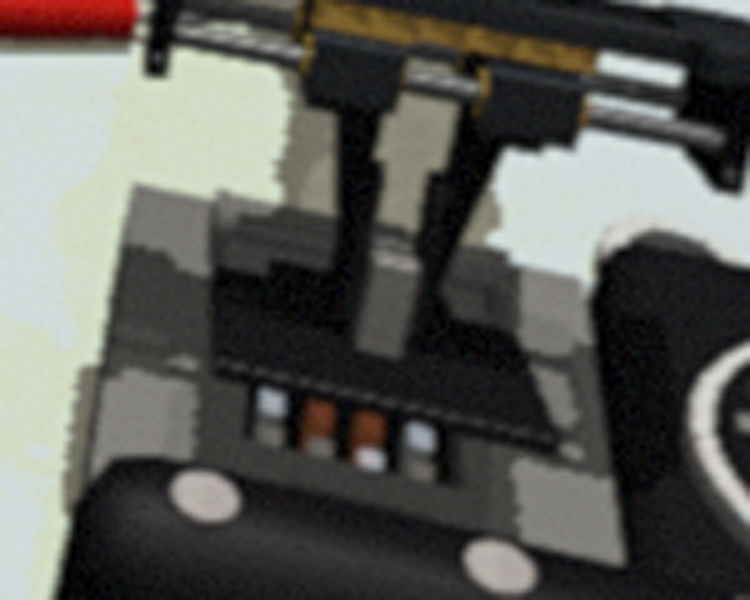

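View pics/w5.png

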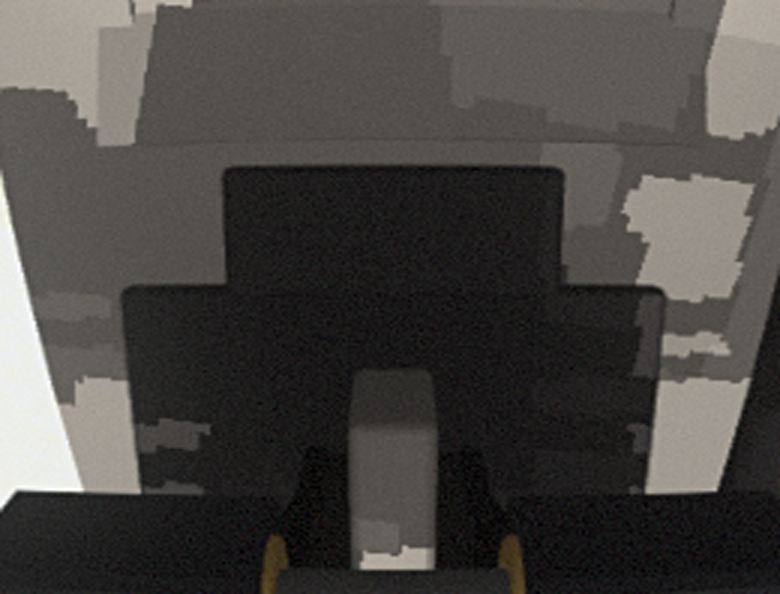

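```bash
cat > kin.py <<'E'
from h import *
D=[([-6.06420379e+01,2.20923714e+01,3.79614375e-01,-2.92373391e-02,-6.84120717e+01,-1.48181997e+01],[0.15679,-0.60438533,0.22144088],[[-2.50868853e-01,9.68020862e-01,-6.54547157e-04],[9.68018521e-01,2.50869687e-01,2.13146064e-03],[2.22750440e-03,-9.88966854e-05,-9.99997514e-01]]),
([-1.62009129e+01,2.41314902e+01,5.79091634e+00,7.05022555e-02,-7.10666842e+01,-7.81558981e+01],[0.56467197,-0.33084165,0.23714885],[[0.07559103,0.9970926,0.00960978],[0.99713356,-0.07555554,-0.00400412],[-0.0032664,0.00988491,-0.99994581]])]
def fk(q,g):
    # g: h,a1,L1,off,L2,d,L3,j6off,sg4,sg6
    h,a1,L1,off,L2,d,L3,o6,s4,s6=g
    q=np.radians(q); rz=lambda a:R.from_euler('Z',a);ry=lambda a:R.from_euler('Y',a);rx=lambda a:R.from_euler('X',a)
    A=rz(q[0]);p=np.array([0,0,h])+A.apply([a1,0,0])
    A=A*ry(q[1]);p=p+A.apply([0,0,L1])
    A=A*ry(-q[2]);p=p+A.apply([L2,0,off])
    A=A*rx(s4*q[3]);p=p+A.apply([0,d,0])
    A=A*ry(-q[4])*rx(s6*q[5]+o6);p=p+A.apply([L3,0,0])
    M=A.as_matrix();  # tool z = x axis
    return np.c_[M[:,1],M[:,2],M[:,0]],p
E
python3 - <<'E'
from kin import *; from station import r
s=r.sense();print(s["joints"])
D.append((s["joints"],s["tcp_pos"],s["ee_rot"]))
import pickle;pickle.dump(D,open("D.pkl","wb"))
best=None
for s4 in(1,-1):
  for s6 in(1,-1):
    for o in np.arange(0,6.3,.7):
      def res(x):
        g=np.r_[x,s4,s6];o=[]
        for q,p,M in D:
            T,t=fk(q,g);o+=list((t-p)*10)+list((T-np.array(M)).ravel())
        return np.r_[o,1e-3*(x[1])]
      k=least_squares(res,[.3,0,.4,.05,.4,-.16,.2,o])
      if best is None or k.cost<best[0]: best=(k.cost,np.r_[k.x,s4,s6]);print(best)
np.save("g.npy",best[1])
for q,p,M in D: T,t=fk(q,best[1]);print((t-p)*1e3,np.abs(T-M).max())
E
```

```text
[  28.75622358   19.67338571  -43.13062145   68.72599507   -9.37382736
 -177.40524702]
(np.float64(4.355034551090907), array([-1.64710173,  0.21807093,  1.25880089,  0.38774411, -0.23847238,
       -0.15989754, -0.27369032,  1.22165594,  1.        ,  1.        ]))
(np.float64(4.355034547089595), array([-1.64710173,  0.21807093,  1.25880089,  0.38774411, -0.23847237,
       -0.15989754, -0.27369031,  1.22166661,  1.        ,  1.        ]))
(np.float64(4.355034540036245), array([-1.64710181,  0.2180709 ,  1.25880098,  0.38774411, -0.23847238,
       -0.15989754, -0.27369031,  1.22206684,  1.        ,  1.        ]))
(np.float64(4.355034539194126), array([-1.647102  ,  0.21807083,  1.25880116,  0.38774413, -0.23847238,
       -0.15989754, -0.27369032,  1.22206427,  1.        ,  1.        ]))
(np.float64(4.355034533461892), array([-1.64710184,  0.21807089,  1.258801  ,  0.38774412, -0.23847238,
       -0.15989754, -0.27369031,  7.50489323,  1.        ,  1.        ]))
(np.float64(3.1964283554071495), array([-1.64710258,  0.21807061,  1.25880171,  0.38774418, -0.2384724 ,
       -0.15989754
[... 841 characters left out ...]
00000000e+00, -1.00000000e+00]))
(np.float64(2.0494701578815816e-16), array([ 1.60599989e-01, -3.64333734e-11,  5.64900001e-01,  3.68456312e-10,
        4.21799999e-01, -1.59800004e-01,  3.06461992e-01,  4.71238898e+00,
       -1.00000000e+00, -1.00000000e+00]))
(np.float64(2.049470119585867e-16), array([ 1.60599989e-01, -3.64322936e-11,  5.64900001e-01,  3.68456174e-10,
        4.21799999e-01, -1.59800004e-01,  3.06461992e-01,  4.71238898e+00,
       -1.00000000e+00, -1.00000000e+00]))
[1.10384130e-06 3.28062799e-07 4.92610674e-07] 5.581919822195136e-10
[-5.27694000e-07 -1.01620490e-06 -4.63704602e-07] 4.718232369908815e-09
[ 2.44336773e-08 -1.11107734e-07 -2.89060859e-08] 3.04661296191e-11
```

```bash
cat >> kin.py <<'E'
G=np.load("g.npy")
LO=np.array([-179.83,-69.29,-61.27,-181.25,-171.15,-177.46]);HI=np.array([179.83,118.12,80.66,117.63,-9.14,177.46])
def ik(T,p,q0):
    def res(q):
        M,t=fk(q,G);return np.r_[(t-p)*5,(R.from_matrix(M).inv()*R.from_matrix(T)).as_rotvec()]
    k=least_squares(res,np.clip(q0,LO+.5,HI-.5),bounds=(LO+.3,HI-.3));return k.x,k.cost
E
python3 - <<'E'
from kin import *
rng=np.random.default_rng(0)
for name,a in [("ins18",(5,0,1,18)),("ins12",(5,0,1,12)),("pre12",(32,0,5,12)),("flat",(5,0,0,0))]:
    T,p=target(*a);S=[]
    for i in range(60):
        q,c=ik(T,p,rng.uniform(LO,HI)*[.3,.3,.6,1,.6,1])
        if c<1e-8 and not any(np.abs(q-z).max()<1 for z in S):S.append(q)
    print(name);[print(np.round(q,1)) for q in S]
# tilted grip variant: tool pitched back by b relative to cover normal
for b in (10,15,20):
  for a in [(5,0,1,18),(5,0,0,0)]:
    T,p=target(*a); C=np.c_[T[:,1],T[:,0],-T[:,2]]; g=p-T[:,2]*.019
    T2=T@R.from_rotvec([np.radians(b),0,0]).as_matrix(); p2=g+T2[:,2]*.019
    q,c=ik(T2,p2,[30,20,-40,0,-30,-90]);print(b,a,np.round(q,1),c,np.round(T2[:,2],2))
E
```

```text
ins18
ins12
[  37.1   21.2  -36.6   33.8  -17.4 -150.2]
pre12
[  36.7   22.8  -30.8   27.5  -20.9 -143.2]
flat
[  36.3   26.8  -18.     6.1  -38.3 -123. ]
10 (5, 0, 1, 18) [  38.4   21.6  -29.4   18.5  -26.2 -136.2] 3.287038802865381e-30 [ 0.27  0.04 -0.96]
10 (5, 0, 0, 0) [  34.2   30.6   -7.8   -1.1  -53.4 -115.6] 1.0409525221822596e-27 [-0.03 -0.   -1.  ]
15 (5, 0, 1, 18) [  37.7   23.2  -22.6    9.5  -34.9 -127.2] 3.0647052297022153e-19 [ 0.19  0.03 -0.98]
15 (5, 0, 0, 0) [  33.2   32.7   -3.2   -3.4  -60.5 -113.4] 6.264305093185347e-27 [-0.12 -0.02 -0.99]
20 (5, 0, 1, 18) [  36.7   25.   -17.     4.2  -42.8 -121.7] 3.2334008336029164e-18 [ 0.1   0.01 -0.99]
20 (5, 0, 0, 0) [  32.2   35.     1.3   -5.3  -67.3 -111.8] 1.0069428219721137e-25 [-0.21 -0.03 -0.98]
```

```bash
python3 - <<'E'
from kin import *; from station import r
s=r.sense();print(where(s))
for a in [(34,0,9,13),(32,0,4,13),(5,0,1,13),(5,0,1,14)]:
    T,p=target(*a);print(a,np.round(ik(T,p,[36,22,-34,30,-19,-147])[0],1))
T,p=target(35,0,9,13)
plan(s,T,p,6,grip=-1)
E
```

```text
(array([32.8, -0.6, 10.2]), array([ 0.08, 17.23, -0.02]))
(34, 0, 9, 13) [  36.4   22.1  -32.1   30.5  -19.7 -145.9]
(32, 0, 4, 13) [  36.2   22.4  -33.1   32.2  -18.6 -147.5]
(5, 0, 1, 13) [  36.1   20.7  -39.1   40.6  -15.1 -156.1]
(5, 0, 1, 14) [  34.2   20.1  -41.9   50.1  -12.5 -164. ]
[0.01,0.04,0.11,0.71,0.00,0.01,-1]
[0.01,0.04,0.11,0.71,0.00,0.01,-1]
[0.01,0.04,0.11,0.71,0.00,0.01,-1]
[0.01,0.05,0.11,0.71,0.00,0.01,-1]
[0.01,0.05,0.11,0.71,0.00,0.01,-1]
[0.01,0.05,0.11,0.71,0.00,0.01,-1]
```

{"method": "move_arm", "body": {
  "series": [
    [[0.01,0.04,0.0,0.75,0,0,-1],[0.01,0.04,0.1,0.75,0,0,-1],[0.01,0.04,0.1,0.75,0,0,-1],[0.01,0.05,0.1,0.75,0,0,-1],[0.01,0.05,0.1,0.75,0,0,-1],[0.01,0.05,0.1,0.75,0,0,-1],[0,0,0,0,0,0,-1],[0,0,0,0,0,0,-1]]
  ]
}}

```text
time_s: 9.02
tcp_pos: [0.6132, 0.2161, 0.1045]
ee_rot: [[-0.139, 0.926, 0.35], [0.99, 0.13, 0.048], [-0.001, 0.354, -0.935]]
wrist_force: [0.7, -0.3, -0.8]
gripper_width: 0.16
```

```bash
python3 - <<'E'
from kin import *; from station import r
s=r.sense();print(where(s),s["joints"],s["wrist_force"],s["time_s"])
T,p=target(32,0,4,12.7)
plan(s,T,p,2,grip=-1)
s2=dict(s);s2["ee_rot"]=T;s2["tcp_pos"]=p
T,p=target(16,0,3,12.7)
plan(s2,T,p,4,grip=-1)
E
```

```text
(array([34.1, -0.1, 10.7]), array([ 0.08, 12.72, -0.04])) [  36.59062792   22.12718524  -31.30965991   28.9195018   -20.60887829
 -144.37828249] [ 0.70825666 -0.27146607 -0.76827589] 9.025
[0.00,-0.18,0.30,0.01,0.01,0.04,-1]
[0.00,-0.18,0.30,0.01,0.01,0.04,-1]
[-0.00,-0.40,-0.06,0.00,0.00,0.00,-1]
[-0.00,-0.40,-0.06,0.00,0.00,0.00,-1]
[-0.00,-0.40,-0.06,0.00,0.00,0.00,-1]
[-0.00,-0.40,-0.06,0.00,0.00,0.00,-1]
```

Joints are well clear of the limits again. Next is the descent and the slide in.

{"method": "move_arm", "body": {
  "series": [
    [[0,-0.18,0.3,0,0,0,-1],[0,-0.18,0.3,0,0,0,-1],[0,-0.4,-0.06,0,0,0,-1],[0,-0.4,-0.06,0,0,0,-1],[0,-0.4,-0.06,0,0,0,-1],[0,-0.4,-0.06,0,0,0,-1],[0,0,0,0,0,0,-1],[0,0,0,0,0,0,-1]]
  ]
}}

```text
time_s: 10.02
tcp_pos: [0.5967, 0.214, 0.0945]
ee_rot: [[-0.139, 0.926, 0.351], [0.99, 0.13, 0.049], [-0.0, 0.354, -0.935]]
wrist_force: [-0.4, -0.4, -0.8]
gripper_width: 0.159
```

```bash
python3 - <<'E'
from kin import *; from station import r
s=r.sense();print(where(s),s["joints"],s["wrist_force"],s["moment"],s["time_s"])
c=r.capture("wrist");cv2.imwrite("pics/w6.png",cv2.resize(c["color"][60:280,150:410],None,fx=3,fy=2.7,interpolation=2))
c=r.capture("side");cv2.imwrite("pics/s6.png",cv2.resize(c["color"][210:310,80:210],None,fx=6,fy=6,interpolation=2))
T,p=target(5,0,1.5,12.5)
plan(s,T,p,4,grip=-1)
E
```

```text
(array([16.3,  0.1,  3.1]), array([ 8.000e-02,  1.275e+01, -1.000e-02])) [  36.54927271   21.44571766  -35.76503599   34.72399276  -17.34002465
 -150.47291023] [-0.3567933  -0.36184486 -0.79237064] [-1.15094256e-01  8.30545200e-01  7.37393648e-04] 10.025
[-0.01,-0.28,-0.02,0.06,-0.00,0.02,-1]
[-0.01,-0.28,-0.02,0.06,-0.00,0.02,-1]
[-0.01,-0.28,-0.02,0.06,-0.00,0.02,-1]
[-0.01,-0.28,-0.02,0.06,-0.00,0.02,-1]
```

View pics/w6.png

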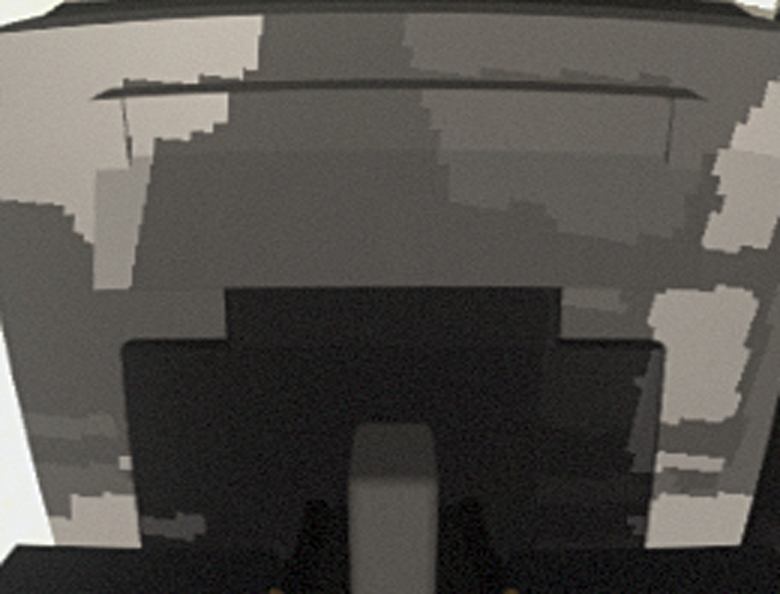

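View pics/s6.png

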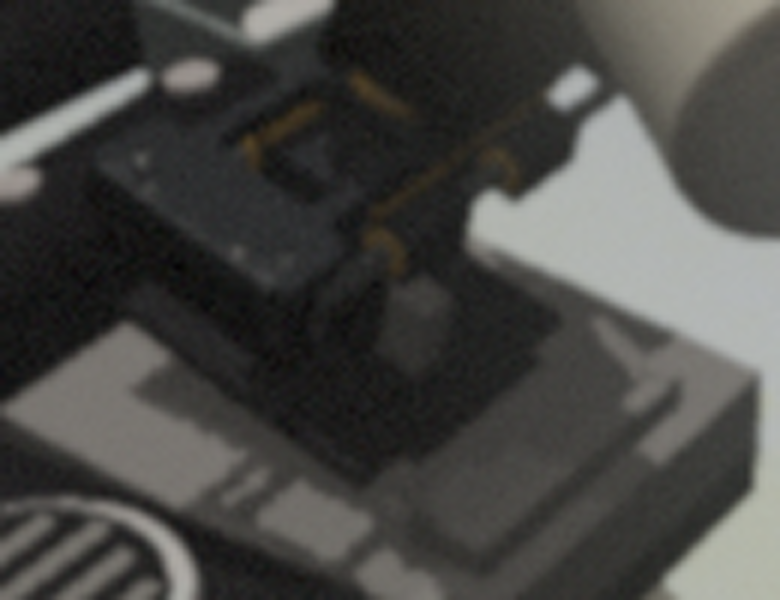

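{"method": "move_arm", "body": {
  "series": [
    [[0,-0.29,-0.02,0.05,0,0,-1],[0,-0.29,-0.02,0.05,0,0,-1],[0,-0.29,-0.02,0.05,0,0,-1],[0,-0.28,-0.02,0.05,0,0,-1],[0,0,0,0,0,0,-1],[0,0,0,0,0,0,-1]]
  ]
}}

```text
time_s: 10.88
tcp_pos: [0.5857, 0.2125, 0.0911]
ee_rot: [[-0.139, 0.927, 0.348], [0.99, 0.13, 0.048], [-0.0, 0.351, -0.936]]
wrist_force: [-1.0, 0.2, -0.4]
gripper_width: 0.159
```

```bash
python3 - <<'E'
from kin import *; from station import r
s=r.sense();print(where(s),s["joints"],s["wrist_force"],s["moment"],s["time_s"])
c=r.capture("wrist");cv2.imwrite("pics/w7.png",cv2.resize(c["color"][60:280,150:410],None,fx=3,fy=2.7,interpolation=2))
B,t=pose(BAY,-np.radians(8))
print(((wproj(c,s,np.array([(23,-45,19),(23,45,19)])/1e3@B.T+t)-[150,60])*[3,2.7]).round(),((wproj(c,s,covworld(s))-[150,60])*[3,2.7]).round()[2:8])
E
```

```text
(array([4.7, 0.1, 1.5]), array([ 8.000e-02,  1.254e+01, -1.000e-02])) [  36.65777697   20.84507984  -37.86558812   37.07565755  -16.26069356
 -153.07907525] [-1.01737727  0.23881584 -0.36861424] [-1.09412966e-01  8.44601431e-01  4.50378296e-04] 10.875
[[132. 342.]
 [654. 342.]] [[670. 346.]
 [562. 345.]
 [567. 224.]
 [220. 223.]
 [225. 344.]
 [117. 345.]]
```

View pics/w7.png

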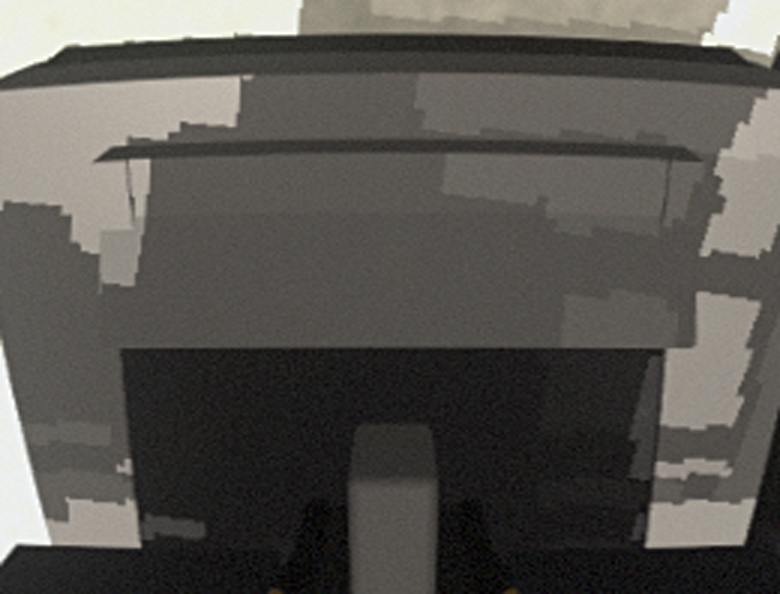

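```bash
python3 - <<'E'
from kin import *; from station import r
s=r.sense();print(where(s)); s=dict(s)
prev=None
for t,z in [(10.5,1.3),(8.5,1.2),(6.5,1.1),(4.5,1),(3,.9),(2,.8),(1,.7)]:
    T,p=target(4.8,0,z,t);plan(s,T,p,1,grip=-1);s["ee_rot"]=T;s["tcp_pos"]=p
    print(np.round(ik(T,p,[36,21,-30,20,-25,-140])[0],1))
E
```

```text
(array([4.7, 0.1, 1.5]), array([ 0.08, 12.54, -0.02]))
[-0.02,0.04,0.26,2.04,0.00,0.08,-1]
[  37.7   21.9  -33.3   26.6  -20.7 -143.6]
[-0.00,0.04,0.24,2.00,0.00,-0.00,-1]
[  37.9   22.8  -29.7   20.   -24.5 -137.3]
[0.00,0.04,0.24,2.00,-0.00,0.00,-1]
[  37.7   23.7  -26.5   15.4  -28.1 -132.7]
[0.00,0.04,0.24,2.00,0.00,-0.00,-1]
[  37.4   24.6  -23.7   11.8  -31.4 -129. ]
[-0.00,0.03,0.18,1.50,-0.00,0.00,-1]
[  37.1   25.3  -21.7    9.6  -33.8 -126.7]
[0.00,0.02,0.12,1.00,0.00,-0.00,-1]
[  36.8   25.7  -20.4    8.4  -35.3 -125.4]
[0.00,0.02,0.12,1.00,-0.00,-0.00,-1]
[  36.6   26.2  -19.2    7.2  -36.9 -124.2]
```

{"method": "move_arm", "body": {
  "series": [
    [[0,0.04,0.25,2,0,0.04,-1],[0,0.04,0.24,2,0,0.04,-1],[0,0.04,0.24,2,0,0,-1],[0,0.04,0.24,2,0,0,-1],[0,0.03,0.18,1.5,0,0,-1],[0,0.02,0.12,1,0,0,-1],[0,0.02,0.12,1,0,0,-1],[0,0,0,0,0,0,-1],[0,0,0,0,0,0,-1]]
  ]
}}

```text
time_s: 12.05
tcp_pos: [0.5913, 0.213, 0.0782]
ee_rot: [[-0.137, 0.978, 0.155], [0.991, 0.136, 0.021], [-0.0, 0.157, -0.988]]
wrist_force: [0.3, -0.9, -1.0]
gripper_width: 0.159
```

```bash
python3 - <<'E'
from kin import *; from station import r
s=r.sense();print(where(s),s["joints"],s["wrist_force"],s["moment"],s["time_s"])
c=r.capture("scene")
cv2.imwrite("pics/c8.png",cv2.resize(c["color"][240:360,380:530],None,fx=5,fy=5,interpolation=2))
T,p=target(4.8,0,0.2,0);plan(s,T,p,1,grip=-1)
E
```

```text
(array([ 4.6, -0. ,  0.8]), array([-0.01,  1.02, -0.02])) [  36.61742796   26.19868955  -19.27254278    7.24657689  -36.82838024
 -124.23528589] [ 0.31381716 -0.90226845 -0.99478316] [-0.06407437  0.41740365  0.01084407] 12.05
[0.00,0.04,0.17,1.02,0.02,-0.01,-1]
```

View pics/c8.png

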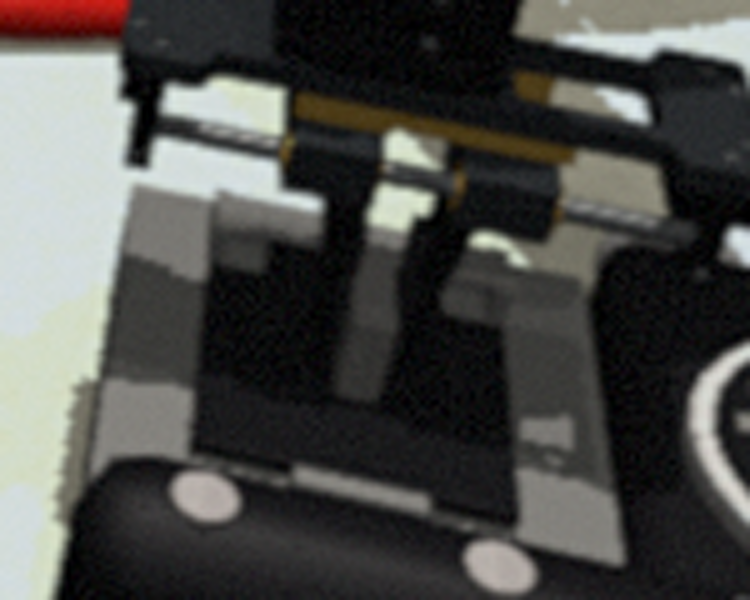

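{"method": "move_arm", "body": {
  "series": [
    [[0,0.02,0.09,0.5,0,0,-1],[0,0.02,0.09,0.5,0,0,-1],[0,0,0.03,0,0,0,-1],[0,0,0,0,0,0,-1]]
  ]
}}

```text
time_s: 12.6
tcp_pos: [0.5923, 0.2134, 0.0763]
ee_rot: [[-0.137, 0.981, 0.139], [0.991, 0.136, 0.019], [-0.0, 0.14, -0.99]]
wrist_force: [0.6, 0.0, -1.0]
gripper_width: 0.159
```

```bash
python3 - <<'E'
from kin import *; from station import r
s=r.sense();print(where(s),s["wrist_force"],s["moment"],s["time_s"])
E
```

```text
(array([ 5.2,  0.1, -0.2]), array([-0.01,  0.04, -0.  ])) [ 0.59012659  0.0391993  -0.96711391] [-0.04416885  0.28816987  0.0270455 ] 12.6
```

{"method": "move_arm", "body": {
  "series": [
    [[0,0,0.05,0,0,0,-1],[0,0,0.05,0,0,0,-1],[0,0,0,0,0,0,-1],[0,0,0,0,0,0,-1]]
  ]
}}

```text
time_s: 13.1
tcp_pos: [0.5923, 0.2133, 0.0763]
ee_rot: [[-0.138, 0.981, 0.139], [0.99, 0.136, 0.019], [-0.0, 0.14, -0.99]]
wrist_force: [-3.4, 0.0, 5.1]
gripper_width: 0.16
```

{"method": "move_arm", "body": {
  "series": [
    [[0,0,0,0,0,0,0.1],[0,0,0,0,0,0,0.1],[0,0,0,0,0,0,0.1],[0,0,0,0,0,0,0.1],[0,0,-0.5,0,0,0,0.1],[0,0,-1.5,0,0,0,0.1],[0,0,-3,0,0,0,0.1],[0,0,-4,0,0,0,0.1],[0,-1,-4,0,0,0,0.1],[0,-2,-3,0,0,0,0.1],[0,0,0,0,0,0,0.1],[0,0,0,0,0,0,0.1]]
  ]
}}

```text
time_s: 14.6
tcp_pos: [0.5406, 0.2062, 0.2297]
ee_rot: [[-0.137, 0.981, 0.139], [0.991, 0.136, 0.02], [0.0, 0.14, -0.99]]
wrist_force: [0.3, 0.1, 0.3]
gripper_width: 0.549
```

```bash
python3 - <<'E'
from kin import *; from station import r
s=r.sense();print(s["tcp_pos"],s["wrist_force"],s["gripper_width"],s["joints"])
B,t=pose(BAY,-np.radians(8))
W=(COVP+[.070,0,0])@B.T+t
c=r.capture("wrist");im=c["color"]
cv2.imwrite("pics/w9.png",cv2.resize(im,None,fx=1.4,fy=1.4));print((wproj(c,s,W)*1.4).round())
c=r.capture("scene");print(((proj(c,W)-[380,240])*5).round())
cv2.imwrite("pics/c9.png",cv2.resize(c["color"][240:360,380:530],None,fx=5,fy=5,interpolation=2))
c=r.capture("side");print(((proj(c,W)-[80,210])*6).round())
cv2.imwrite("pics/s9.png",cv2.resize(c["color"][210:310,80:210],None,fx=6,fy=6,interpolation=2))
E
```

```text
[0.54059944 0.20615672 0.22968853] [0.27118999 0.11151009 0.33423909] 0.5489356879830497 [  39.14023582   13.27445762  -13.44354709    4.9717741   -56.48170302
 -123.74963327]
[[332. 380.]
 [455. 380.]
 [461. 252.]
 [434. 252.]
 [435. 219.]
 [352. 219.]
 [352. 251.]
 [325. 252.]
 [383. 352.]
 [403. 352.]
 [404. 284.]
 [383. 284.]]
[[192. 448.]
 [524. 528.]
 [507. 331.]
 [446. 317.]
 [444. 279.]
 [270. 241.]
 [268. 278.]
 [210. 265.]
 [354. 328.]
 [400. 339.]
 [398. 254.]
 [355. 244.]]
[[348. 227.]
 [133. 378.]
 [380. 509.]
 [423. 473.]
 [482. 503.]
 [601. 400.]
 [545. 372.]
 [582. 341.]
 [343. 263.]
 [313. 285.]
 [430. 343.]
 [459. 320.]]
```

View pics/w9.png

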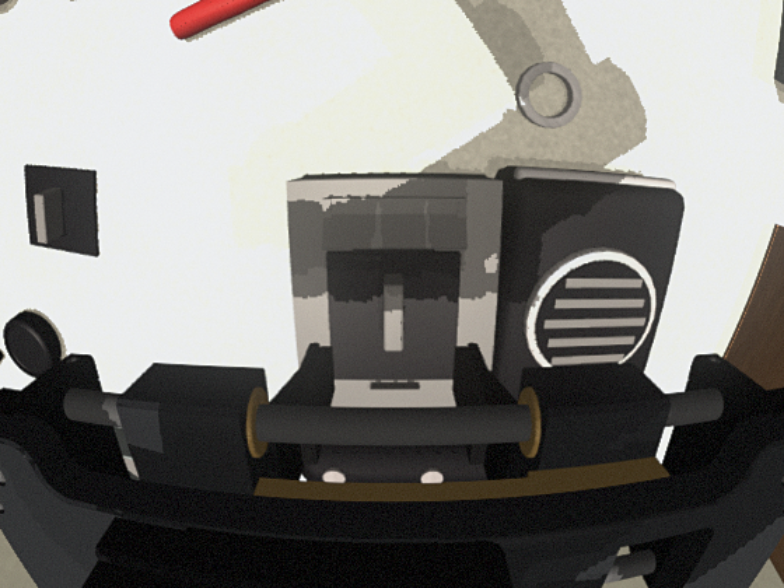

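View pics/c9.png

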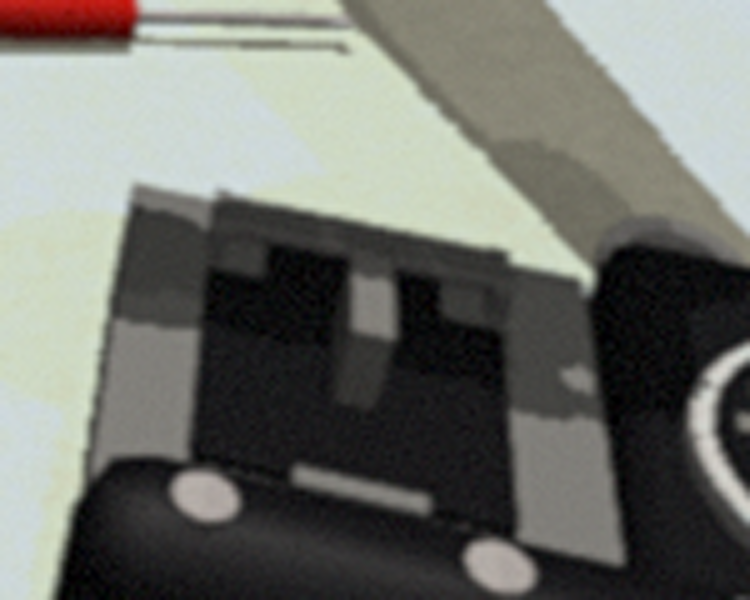

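View pics/s9.png

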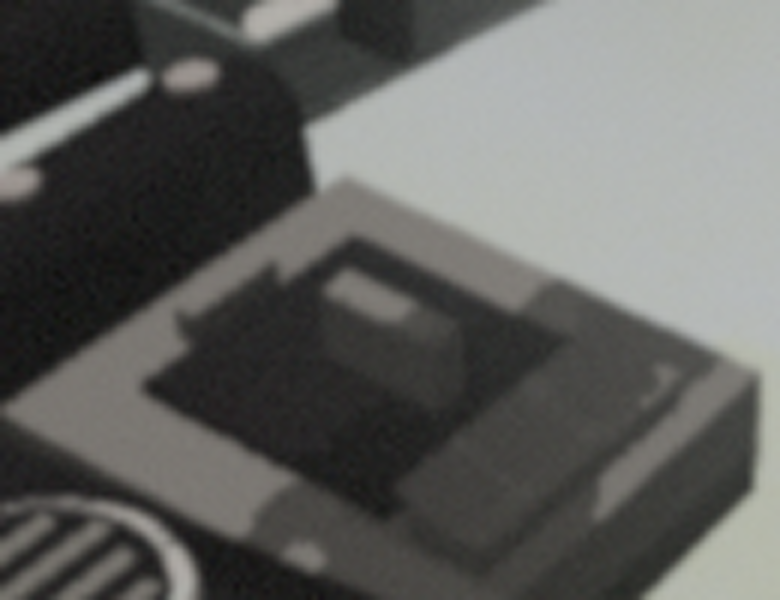

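The cover lies flat, square and inside the catch, and the edges match the fitted prediction for origin x = 70 mm to within about 1 mm. The gripper is clear.

```bash
python3 -c "
from station import r
print(r.finish_job())"
```

```text
the job is handed in; nothing more can be done
None
```

I closed the fuse bay with the longer, lipped black cover and handed the job in at about 15 s. I hooked the lip under the hood with the cover about 12.5° steeper than the deck, then swung the top edge down. I felt the deck at about 6 N, let go and backed the gripper well clear.

**Last checks:** After release, the views from all three cameras show the cover flat, centred and inside the catch. It sits at about bay x = 70 mm (allowed 65 to 74), with the lip hidden under the hood. The wrist force was near zero, and the shorter cover was still lying apart on the table.

**What went off plan:** My first try at 18° tilt ran joints 5 and 6 up against their range limits without passing them, so that pose could not be reached. I worked out the arm's geometry, cut the tilt to about 12.5° (still within the allowed 10 to 25) and went on.

**What I did not check:** I did not slide the lip against the stop to confirm its depth. The position rests on the cameras and the arm's own pose readings.

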